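# Fill the two-jar carrier and hold it up level

### The arm

A 6-joint arm with a two-finger parallel gripper is mounted at the origin on a cart in front of the work surface, level with it; the furniture and walls round the work are solid. World frame = base frame: x ahead of the robot, y to its left, z up, the work surface at z = 0. Lengths are in m, angles in rad, forces in N, time in s.
With the tool pointing down it reaches from about 0.35 to 0.85 m from the base axis. Payload 8.1 kg.
Tool frame: the origin (TCP) lies on the centre line of the jaws, within the pads' length; the fingertips stand 22 mm ahead of it and the grasp point (between the pads) lies 3 mm ahead of it; z points along the fingers, y is the line along which they close (so a half turn about z gives the same grasp; the last joint's range is limited). The gripper opens to 93 mm and grips with 3 to 60 N. Pads are 15 mm wide; open, the fingers measure 128 mm over their backs; the gripper's body (75 mm by 188 mm) begins 65 mm behind the grasp point.
Start: joints at [1.042, 0.13, 1.488, -0, 1.523, -0.085], TCP at [0.258, 0.542, 0.241] pointing down, gripper open.
Joint ranges: [-2.96, 2.96], [-0.89, 2.26], [0.02, 2.5], [-1.34, 4.48], [0, 2.73], [-2.66, 2.66]. Speed limits (rad/s): [2.39, 2.39, 2.79, 3.14, 3.14, 3.14].

### API

Orientations are given as a rotation vector (axis times angle).
In Python, from plant import robot, monitor, read_camera, close_job gives the robot as it stands (robot), with the cameras as plain functions, the readings (monitor) and the job as plain functions.
- The arm moves only by the shell command python3 inch.py FILE [FORCE], which reads ROWS from the file FILE. ROWS is a JSON object whose key "motion" holds a list of rows, 1 to 20 of them, each of 5 numbers: the finger opening in m, then dx, dy, dz in shares of the most that a row can go, 1 being 50 mm, then a turn about the tool's z in normalised numbers (1 is 45 degrees); each row shifts and turns the commanded pose from where the row before left it, along the tool's axes as they then stand; what a row does not reach is not made up. A row lasts 1/10 s, in which the tool goes at most 0.05 m and 0.15 rad, less where a joint would pass 70% of its speed; a pose out of reach is approached as far as the arm can. The fingers move at their own pace and stop on an object; FORCE is the grip in N (left out, the last holds). Time passes only in rows, so rows that do not move let the fingers close. It prints the time, the measured TCP pose, the force, the opening and the grip force at its end. No shift or turn number may pass 1 either way. Input that does not fit is refused with a message, and nothing moves.
- monitor.read_state(): the state, without advancing time (a new reading comes with each control period).
- read_camera(name): name is "scene" or "top" or "wrist"; returns a dict with "image" (480x640x3 uint8, red, green, blue), "fx", "fy", "cx", "cy" (pixels), "R" (3x3) and "t" (3): a world point X has camera coordinates R X + t. Camera axes: x right, y down, z forward; pixel columns grow to the right and rows downward; lengths in m; the calibration is good to about 2 mm. A picture is of the moment at which its call begins. There is no depth.
- close_job(): hands the job in; it is judged then, once.
The state is a dict: "t": time; "q": joint angles; "dq": joint speeds; "joint_torque": joint torques, N m; "tool_pos": TCP position; "orientation": TCP orientation; "force": force on the tool from outside, world axes, zero at the start; "wrist_torque": the same for the moment, N m; "opening": finger opening in m; "gripper_force": force on a finger pad.
Only numpy, scipy, OpenCV 4.12 (cv2) and the standard library are available. Lean on these libraries where they do the work, as an engineer would, in place of code of your own. Each camera call takes 0.05 s, during which the arm holds its last target. There are 200 camera calls.

### The job

Set the small jar that stands by itself near the pear box, lid up, into the empty pocket of the wooden two-jar carrier, gently, while the carrier stands on the table, and let go of the jar. Then take the carrier by its red handle, lift it straight up and keep it level and still, with both jars in it and its underside about 15 cm above the table; finish while still holding it there. Leave the tall jar behind the carrier where it stands.

Things in the scene. Friction and masses are not known exactly. Their poses are not given: they have to be found in the camera images.
- carrier: Loose wooden carrier block, 92 (x) x 250 (y) x 34 (z) mm, about 0.35 kg, on the table, turned any way. Origin: centre of its underside, z up, y along its length. Two round pockets 66 mm across, 26 mm deep (floors 8 mm above the underside) at y = -85 and +85 mm; a 10 mm steel post in the middle bears the red handle. Balanced under the handle only with both pockets filled.
- handle (a point): Centre of the red handle bar, 113 mm above the carrier's underside: a bar 50 mm long along the carrier's y, 16 mm thick along its x, 24 mm high, its top 125 mm above the underside. To be gripped from above across its 16 mm (along the carrier's x). Loaded carrier about 0.8 kg.
- empty_pocket (a point): Centre of the floor of the empty pocket, at y = -85 mm of the carrier. A jar is seated when its underside rests on this floor; the block's top is 26 mm higher. Clearance round a jar's body about 3 mm each side.
- filled_pocket (a point): Centre of the floor of the pocket that already holds a jar, at y = +85 mm of the carrier.
- jar: Small jar to be packed: clear glass, grey-green lid with a dark seal strip, 63 mm across, 75 mm high, 0.21 kg. Stands alone, lid up, near the table's front between the pear box and the cheese stacks (up to 0.2 m high). Origin: centre of its underside, z up. Body 59 mm across; lid 63 mm across, fixed, 61 to 74 mm above the underside. Grip it round the lid from above.
- packed_jar: The same kind of jar (63 mm across, 75 mm high), already standing in the filled pocket. Origin at the centre of its underside, z up.
- tall_jar: Bystander: tall jar of pale paste, dark lid with a strip of blue tape, 63 mm across, 166 mm high, loose, standing behind the carrier (other things near it are fixed); origin at the centre of its underside.

How it is judged:
On the way, in this order (a step that is already met when the one before it is completed fails the run):
1. the jar stands lid up in the empty pocket, let go, while the carrier stands on the table with the other jar still in it (horizontal distance between jar and empty_pocket below 0.008 m and z of jar in the frame of empty_pocket between -0.005 and 0.006 m and angle between each of jar, packed_jar's own z axis and vertical below 0.2 rad and horizontal distance between packed_jar and filled_pocket below 0.008 m and z of packed_jar in the frame of filled_pocket between -0.005 and 0.006 m and contact force between the fingers and jar below 0.2 N and contact force between the fingers and packed_jar below 0.2 N and height (world z) of carrier below 0.005 m and linear speed of jar below 0.05 m/s), for 0.2 s.
2. the carrier is lifted level between 10 and 20 cm above the table by the fingers (distance of carrier from where it was at the start of the episode below 0.22 m and height (world z) of carrier between 0.1 and 0.2 m and angle between carrier's own z axis and vertical below 0.1 rad and contact force between the fingers and carrier above 3 N), for 0.2 s.
At the end, for the whole second after the job is handed in: Fingers hold the carrier, its underside 10 to 20 cm above the table (22 cm at most from its start), under 0.1 rad off level, still (under 3 cm/s, 0.15 rad/s); both jars stand lid up on their pocket floors within 8 mm of centre, untouched by the fingers; the tall jar does not touch the carrier (all of step 2 and horizontal distance between jar and empty_pocket below 0.008 m and z of jar in the frame of empty_pocket between -0.005 and 0.006 m and angle between each of jar, packed_jar's own z axis and vertical below 0.2 rad and horizontal distance between packed_jar and filled_pocket below 0.008 m and z of packed_jar in the frame of filled_pocket between -0.005 and 0.006 m and contact force between the fingers and jar below 0.2 N and contact force between the fingers and packed_jar below 0.2 N and linear speed of carrier below 0.03 m/s and angular speed of carrier below 0.15 rad/s and contact force between carrier and tall_jar below 0.1 N); the arm keeps its last pose, push and grip.
It fails at once if the carrier is tipped more than 0.25 rad (angle between carrier's own z axis and vertical above 0.25 rad).
It fails at once if the jar is dropped or rammed into the carrier (over 40 N) (contact force between jar and carrier above 40 N).
It fails at once if the tall jar is moved more than 3 cm (distance of tall_jar from where it was at the start of the episode above 0.03 m).
It also fails if it takes over 58 s, if anything falls off the work surface, if the arm or the gripper's body presses on something with over 40 N, if the wrist force passes 120 N, or if a joint passes its speed limit or range.

## Working session

There is one attempt and no reset: what is moved stays moved. The work goes in short steps, Python scripts to look and compute and a shell command to move; the robot and the scene stay as the last step left them, time stands still between calls to the robot, and variables do not carry over. Pictures are saved under pics/ and viewed, at most 10 in all, crops included, and the job is handed in when it is done.

```bash
ls; mkdir -p pics; python3 - <<'E'
from plant import robot, monitor, read_camera, close_job
import cv2
s=monitor.read_state();print(s['t'],s['tool_pos'],s['orientation'],s['opening'])
for n in("scene","top"):
    c=read_camera(n);cv2.imwrite(f"pics/{n}0.png",c["image"][:,:,::-1]);print(n,c["fx"],c["cx"],c["cy"],c["R"],c["t"])
E
```

```text
inch.py
pics
plant.py
0.0 [0.25733608 0.541433   0.23958495] [-6.91271389e-01 -3.06401113e+00  2.75013759e-03] 0.09302673890090352
scene 614.4930388158398 323.16825196462764 226.16131475457726 [[ 0.89179902 -0.45203122  0.01903369]
 [-0.30181344 -0.62572591 -0.71928835]
 [ 0.33705067  0.63571602 -0.69445086]] [-0.55945728  0.17556612  1.10422162]
top 497.4909387929472 319.69576185278476 236.3940620349341 [[ 0.01874815 -0.99968489  0.01669241]
 [-0.99460148 -0.02035186 -0.10175308]
 [ 0.10206074 -0.01469461 -0.99466963]] [-0.14367319  0.55310463  0.92378776]
```

View pics/scene0.png

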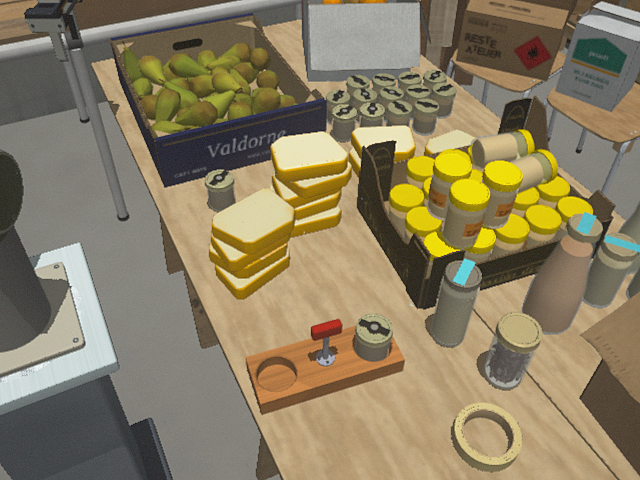

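View pics/top0.png

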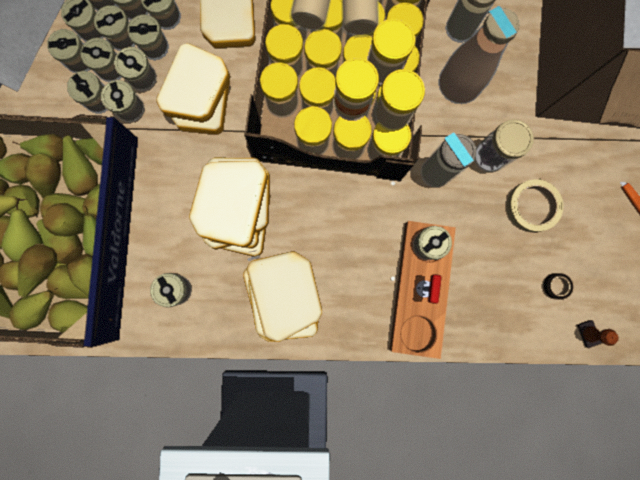

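The scene view shows the loose jar at (220,188), and the top view shows it at (169,289). In the top view the carrier has its empty pocket at (418,334), red handle at about (430,289) and packed jar at (433,242). The tall jar with blue tape is at (450,155).

```bash
cat > h.py <<'E'
import numpy as np, cv2
from plant import robot, monitor, read_camera, close_job
def cast(c,p,z):
    d=c["R"].T@np.array([(p[0]-c["cx"])/c["fx"],(p[1]-c["cy"])/c["fy"],1]); o=-c["R"].T@c["t"]
    return o+d*(z-o[2])/d[2]
def proj(c,X):
    x=c["R"]@np.asarray(X)+c["t"]; return np.array([c["fx"]*x[0]/x[2]+c["cx"],c["fy"]*x[1]/x[2]+c["cy"]])
def hsv(c): return cv2.cvtColor(c["image"],cv2.COLOR_RGB2HSV)
def blob(m,near):
    cs,_=cv2.findContours(m.astype(np.uint8)*255,cv2.RETR_EXTERNAL,cv2.CHAIN_APPROX_NONE)
    cs=[k for k in cs if cv2.contourArea(k)>40]
    return min(cs,key=lambda k:np.linalg.norm(k.reshape(-1,2).mean(0)-near))
E
python3 - <<'E'
from h import *
out=[]
for n,js,box in(("top",[(169,289),(433,242)],(425,289,90)),("scene",[(220,180),(375,325)],(325,350,90))):
    c=read_camera(n);h=hsv(c).astype(int);im=c["image"][:,:,::-1].copy()
    print(n,[tuple(h[y,x]) for x,y in [(js[0][0]-8,js[0][1]-8),(js[0][0]+9,js[0][1]+4)]])
    red=((h[...,0]<6)|(h[...,0]>174))&(h[...,1]>170)&(h[...,2]>90)
    k=blob(red,box[:2]);r=cv2.minAreaRect(k);print("red",r,cast(c,r[0],.125))
    cv2.drawContours(im,[k],-1,(255,255,0),1)
    wood=(h[...,0]<16)&(h[...,1]>120)
    k=blob(wood,box[:2]);r=cv2.minAreaRect(k);print("wood",r,cv2.boxPoints(r).round().tolist())
    cv2.drawContours(im,[k],-1,(0,255,0),1)
    for j in js:
        m=(h[...,0]>20)&(h[...,0]<50)&(h[...,1]>25)&(h[...,1]<90)&(h[...,2]>110)
        k=blob(m,j);e=cv2.fitEllipse(cv2.convexHull(k));print("lid",e,cast(c,e[0],.074))
        cv2.drawContours(im,[cv2.convexHull(k)],-1,(0,0,255),1)
        out.append(cv2.resize(im[j[1]-50:j[1]+50,j[0]-50:j[0]+50],(260,260),interpolation=0))
    x,y,s=box;out.append(cv2.resize(im[y-s:y+s,x-s:x+s],(260,260),interpolation=0))
cv2.imwrite("pics/a.png",np.vstack([np.hstack(out[:3]),np.hstack(out[3:])]))
E
```

```text
top [(np.int64(60), np.int64(11), np.int64(23)), (np.int64(27), np.int64(57), np.int64(192))]
red ((435.2461853027344, 288.53076171875), (8.31032657623291, 27.78377914428711), 7.125016689300537) [ 0.46038717 -0.33078838  0.125     ]
wood ((422.2900695800781, 289.23211669921875), (52.314064025878906, 132.99624633789062), 6.911227226257324) [[388.0, 352.0], [404.0, 220.0], [456.0, 226.0], [440.0, 358.0]]
lid ((166.67904663085938, 289.80322265625), (33.41221237182617, 34.42932891845703), 20.79484748840332) [0.44915831 0.14098631 0.074     ]
lid ((434.72271728515625, 242.08984375), (32.017799377441406, 32.67343521118164), 138.95062255859375) [ 0.54506834 -0.34292876  0.074     ]
scene [(np.int64(29), np.int64(63), np.int64(182)), (np.int64(28), np.int64(66), np.int64(139))]
red ((326.29412841796875, 327.676513671875), (11.156637191772461, 30.316951751708984), 75.96376037597656) [ 0.45911108 -0.33739889  0.125     ]
wood ((323.74163818359375, 358.3098449707031), (69.39764404296875, 152.76451110839844), 72.60668182373047) [[240.0, 348.0], [386.0, 302.0], [407.0, 369.0], [261.0, 414.0]]
lid ((217.71791076660156, 179.15704345703125), (19.69388198852539, 31.295181274414062), 73.69754791259766) [0.44711071 0.13768226 0.074     ]
lid ((373.9917907714844, 330.3258972167969), (34.29635238647461, 37.80851745605469), 106.60552215576172) [ 0.54598171 -0.3437125   0.074     ]
```

View pics/a.png

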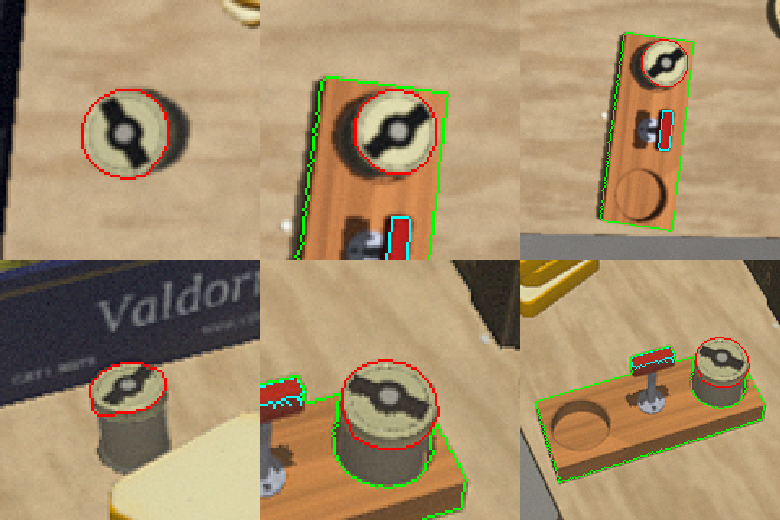

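The masks fit well: the jar is at about (0.448, 0.140), the handle at about (0.460, -0.332), and the carrier's yaw is about -7°. I'll turn the fingers along world x so they fit between the box and the cheese, then go over the jar.

Careful with the scale: shifts go in shares of 50 mm and turns go in shares of 45 degrees. That gives: -0.01 m is -0.2, 0.141 rad / 0.7854 = 0.1795.

```bash
echo '{"motion": [[0.093, 0, 0, -0.2, 0.1795], [0.093, 0, 0, -0.2, 0.1795], [0.093, 0, 0, -0.2, 0.1795], [0.093, 0, 0, -0.2, 0.1795], [0.093, 0, 0, -0.2, 0.1795], [0.093, 0, 0, 0, 0.1795], [0.093, 0, 0, 0, 0.1795], [0.093, 0, 0, 0, 0.1795], [0.093, 0, 0, 0, 0]]}' > next.json && python3 inch.py next.json 15
python3 - <<'E'
from plant import robot, monitor, read_camera, close_job
from scipy.spatial.transform import Rotation as R
s=monitor.read_state();print(s['tool_pos'],R.from_rotvec(s['orientation']).as_matrix().round(3).tolist())
E
```

```text
t: 1.1
tool_pos: [0.2576, 0.5418, 0.2904]
orientation: [2.225, 2.218, -0.001]
force: [-0.2, 0.2, 0.2]
opening: 0.0929
gripper_force: 0.0
[0.25757111 0.54178092 0.29040241] [[0.003, 1.0, -0.0], [1.0, -0.003, -0.0], [-0.0, -0.0, -1.0]]
```

In the tool's units: -0.04 m is -0.8, 0.019 m is 0.38.

```bash
echo '{"motion": [[0.093, -0.8, 0.38, 0, 0], [0.093, -0.8, 0.38, 0, 0], [0.093, -0.8, 0.38, 0, 0], [0.093, -0.8, 0.38, 0, 0], [0.093, -0.8, 0.38, 0, 0], [0.093, -0.8, 0.38, 0, 0], [0.093, -0.8, 0.38, 0, 0], [0.093, -0.8, 0.38, 0, 0], [0.093, -0.8, 0.38, 0, 0], [0.093, -0.8, 0.38, 0, 0], [0.093, 0, 0, 0, 0], [0.093, 0, 0, 0, 0]]}' > next.json && python3 inch.py next.json
python3 - <<'E'
from h import *
c=read_camera("wrist");cv2.imwrite("pics/w1.png",c["image"][:,:,::-1])
print(proj(c,(.448,.14,.074)),-c["R"].T@c["t"],c["fx"],c["R"])
E
```

```text
t: 2.3
tool_pos: [0.4474, 0.1409, 0.2905]
orientation: [-2.222, -2.221, 0.0]
force: [0.4, 0.6, -0.9]
opening: 0.0929
gripper_force: 0.0
[323.49040265 213.81109855] [0.44713857 0.21310103 0.43522598] 367.35019705032136 [[ 9.99999552e-01 -8.91576716e-04  3.18146097e-04]
 [-9.43710366e-04 -9.65336148e-01  2.61008104e-01]
 [ 7.44091792e-05 -2.61008287e-01 -9.65336557e-01]]
```

View pics/w1.png

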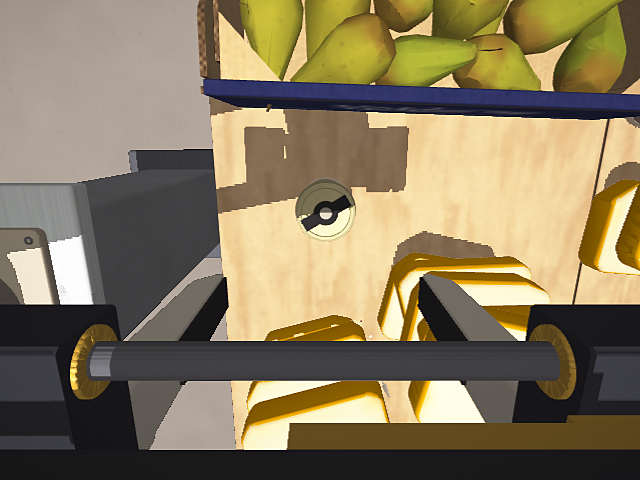

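The wrist view shows the jar lid at about (326,212), with the cheese stacks below it in the image from about (310,320) and the pear box wall above at row 110.

```bash
python3 - <<'E'
from h import *
c=read_camera("wrist");h=hsv(c).astype(int)
dark=h[...,2]<70
m=(h[...,0]>20)&(h[...,0]<50)&(h[...,1]>20)
print(h[200,315],h[228,330],h[195,310],h[150,330],h[250,330])
# knob + lid edges: Hough circle in crop
g=cv2.cvtColor(c["image"],cv2.COLOR_RGB2GRAY)[160:265,270:380]
ci=cv2.HoughCircles(cv2.resize(g,None,fx=3,fy=3,interpolation=cv2.INTER_CUBIC),cv2.HOUGH_GRADIENT,1.5,20,param1=120,param2=30,minRadius=70,maxRadius=105)
print(None if ci is None else [(270+a/3,160+b/3,r/3,cast(c,(270+a/3,160+b/3),.074)) for a,b,r in ci[0][:4]])
print(cast(c,(326,213),.074), "stack",[cast(c,p,z) for p in((310,320),(400,257)) for z in(.1,.15,.2)],"wall",[cast(c,(320,115),z) for z in (0,.1,.15)])
E
```

```text
[ 22  80 121] [ 27  44 253] [ 22  80 102] [ 16 101 126] [ 20  92 244]
[(np.float32(326.25), np.float32(213.25), np.float32(29.683334), array([0.45043728, 0.1415402 , 0.074     ])), (np.float32(325.75), np.float32(204.75), np.float32(24.783333), array([0.44991586, 0.15014528, 0.074     ])), (np.float32(319.75), np.float32(210.75), np.float32(24.233332), array([0.4439363 , 0.14408083, 0.074     ])), (np.float32(331.75), np.float32(209.25), np.float32(24.233332), array([0.45591486, 0.14560391, 0.074     ]))]
[0.4501864  0.14179476 0.074     ] stack [array([0.43412061, 0.03741007, 0.1       ]), array([0.43600075, 0.06374865, 0.15      ]), array([0.4378809 , 0.09008723, 0.2       ]), array([0.52103282, 0.10406064, 0.1       ]), array([0.50995137, 0.12045932, 0.15      ]), array([0.49886991, 0.13685801, 0.2       ])] wall [array([0.44384561, 0.23927385, 0.        ]), array([0.44450774, 0.23347189, 0.1       ]), array([0.44483881, 0.2305709 , 0.15      ])]
```

In the tool's units: 0.03 m is 0.6, 0.0024 m is 0.048.

```bash
echo '{"motion": [[0.093, 0.012, 0.048, 0.6, 0], [0.093, 0, 0, 0.6, 0], [0.093, 0, 0, 0.6, 0], [0.093, 0, 0, 0.6, 0], [0.093, 0, 0, 0.6, 0], [0.093, 0, 0, 0.6, 0], [0.093, 0, 0, 0.4, 0], [0.093, 0, 0, 0.2, 0], [0.093, 0, 0, 0.2, 0], [0.093, 0, 0, 0, 0], [0.093, 0, 0, 0, 0]]}' > next.json && python3 inch.py next.json
echo '{"motion": [[0.08, 0, 0, 0, 0], [0.07, 0, 0, 0, 0], [0.066, 0, 0, 0, 0], [0.064, 0, 0, 0, 0], [0.062, 0, 0, 0, 0], [0.055, 0, 0, 0, 0], [0.05, 0, 0, 0, 0], [0.05, 0, 0, 0, 0], [0.05, 0, 0, 0, 0], [0.05, 0, 0, 0, 0]]}' > next.json && python3 inch.py next.json 15
```

```text
t: 3.5
tool_pos: [0.4502, 0.1427, 0.0715]
orientation: [2.221, 2.221, 0.002]
force: [0.6, -0.0, 0.5]
opening: 0.093
gripper_force: 0.0
t: 4.5
tool_pos: [0.4499, 0.1423, 0.0709]
orientation: [2.222, 2.22, 0.001]
force: [2.9, -0.7, 2.0]
opening: 0.0627
gripper_force: 15.0
```

In the tool's units: -0.03 m is -0.6, -0.01 m is -0.2.

```bash
echo '{"motion": [[0.05, 0, 0, -0.2, 0], [0.05, 0, 0, -0.6, 0], [0.05, 0, 0, -0.6, 0], [0.05, 0, 0, -0.6, 0], [0.05, 0, 0, -0.6, 0], [0.05, 0, 0, -0.6, 0], [0.05, 0, 0, -0.6, 0], [0.05, 0, 0, -0.6, 0], [0.05, 0, 0, -0.6, 0], [0.05, 0, 0, -0.2, 0], [0.05, 0, 0, 0, 0]]}' > next.json && python3 inch.py next.json 20
echo '{"motion": [[0.05, -0.4, -0.08, 0, 0], [0.05, -0.68, -0.12, 0, 0], [0.05, -0.68, -0.12, 0, 0], [0.05, -0.68, -0.12, 0, 0], [0.05, -0.68, -0.12, 0, 0], [0.05, -0.68, -0.12, 0, 0], [0.05, -0.68, -0.12, 0, 0], [0.05, -0.68, -0.12, 0, 0], [0.05, -0.68, -0.12, 0, 0], [0.05, -0.68, -0.12, 0, 0], [0.05, -0.68, -0.12, 0, 0], [0.05, -0.68, -0.12, 0, 0], [0.05, -0.68, -0.08, 0, 0], [0.05, -0.68, 0, 0, 0], [0.05, 0, 0, 0, 0]]}' > next.json && python3 inch.py next.json
echo '{"motion": [[0.05, 0, 0, 0, 0.1273], [0.05, 0, 0, 0, 0.1693], [0.05, 0, 0, 0, 0.1693], [0.05, 0, 0, 0, 0.1693], [0.05, 0, 0, 0, 0.1693], [0.05, 0, 0, 0, 0.1693], [0.05, 0, 0, 0, 0.1693], [0.05, 0, 0, 0, 0.1693], [0.05, 0, 0, 0, 0.1693], [0.05, 0, 0, 0, 0.1693], [0.05, 0, 0, 0, 0.1693], [0.05, 0, 0, 0, 0.1693], [0.05, 0, 0, 0, 0.1693], [0.05, 0, 0, 0, 0], [0.05, 0, 0, 0, 0], [0.05, 0, 0, 0, 0]]}' > next.json && python3 inch.py next.json
python3 - <<'E'
from h import *
from scipy.spatial.transform import Rotation as R
s=monitor.read_state();print(s['tool_pos'],R.from_rotvec(s['orientation']).as_matrix().round(4).tolist())
c=read_camera("wrist");cv2.imwrite("pics/w2.png",c["image"][:,:,::-1])
print(s['q'],proj(c,(.376,-.32,.034)))
E
```

```text
t: 5.6
tool_pos: [0.45, 0.1424, 0.332]
orientation: [2.222, 2.22, 0.003]
force: [0.7, -0.7, -2.2]
opening: 0.0626
gripper_force: 20.0
t: 7.1
tool_pos: [0.3736, -0.3221, 0.3271]
orientation: [-2.223, -2.213, 0.001]
force: [-0.2, 0.9, -3.1]
opening: 0.0622
gripper_force: 20.0
t: 8.7
tool_pos: [0.375, -0.3192, 0.3299]
orientation: [-3.135, 0.193, 0.001]
force: [0.0, -0.6, -1.8]
opening: 0.0628
gripper_force: 20.0
[ 0.37500762 -0.31918861  0.32988565] [[0.9925, -0.1226, -0.0008], [-0.1226, -0.9925, 0.0009], [-0.0009, -0.0008, -1.0]]
[-8.09380672e-01 -1.81387124e-01  1.63378913e+00  8.45364754e-05
  1.69041543e+00  8.84327671e-01] [323.28531455 199.05376133]
```

View pics/w2.png

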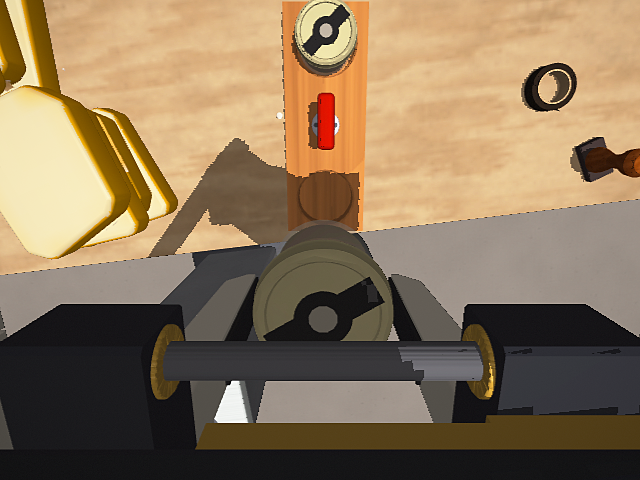

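The wrist view shows the packed lid at (326,30), the red handle at (326,121), the empty pocket at (325,197) and the held lid at (323,318), all nearly in one line.

```bash
python3 - <<'E'
from h import *
c=read_camera("wrist");h=hsv(c).astype(int);T=monitor.read_state()['tool_pos']
red=((h[...,0]<6)|(h[...,0]>174))&(h[...,1]>170)&(h[...,2]>150)
r=cv2.minAreaRect(blob(red,(326,121)));H=cast(c,r[0],.125);print("red",r,H)
wood=((h[...,0]<16)&(h[...,1]>125)).astype(np.uint8)
L=[];Rr=[]
for v in list(range(80,170,3)):
    xs=np.where(wood[v,250:420])[0]+250;L.append(cast(c,(xs[0],v),.034)[:2]);Rr.append(cast(c,(xs[-1]+1,v),.034)[:2])
for n,P in(("L",L),("R",Rr)):
    l=cv2.fitLine(np.array(P,np.float32),cv2.DIST_HUBER,0,.01,.01).ravel();print(n,l[:4],np.degrees(np.arctan2(l[1],l[0])))
    k=np.array([-l[1],l[0]]);print("  handle dist",(H[:2]-l[2:])@k)
g=cv2.cvtColor(c["image"],cv2.COLOR_RGB2GRAY)
for name,(x,y,w),z,rr in(("packed",(325,37,45),.083,(28,36)),("pocket",(325,197,40),.034,(23,30)),("held",(323,300,85),T[2]+.0036,(60,80))):
    y0=max(0,y-w);a=g[y0:y+w,x-w:x+w];ci=cv2.HoughCircles(cv2.resize(a,None,fx=3,fy=3,interpolation=2),cv2.HOUGH_GRADIENT,1.5,20,param1=80,param2=25,minRadius=rr[0]*3,maxRadius=rr[1]*3)
    if ci is not None:
        for q in ci[0][:2]/3: p=(q[0]+x-w,q[1]+y0);print(name,p,q[2],cast(c,p,z))
for p,z in(((326,30),.083),((325,197),.034),((322.5,318),T[2]+.0036)):print(p,cast(c,p,z))
print(T)
E
```

```text
red ((325.5, 121.0), (54.0, 15.0), 90.0) [ 0.46123602 -0.33267632  0.125     ]
L [ 0.9924393  -0.12273624  0.47601098 -0.2882832 ] -7.050045
  handle dist -0.04587089989878369
R [ 0.99280447 -0.11974689  0.4645866  -0.3799738 ] -6.877495
  handle dist 0.04655593071302118
packed (np.float32(325.25), np.float32(35.25)) 29.65 [ 0.54115197 -0.34254591  0.083     ]
packed (np.float32(323.75), np.float32(42.75)) 33.5 [ 0.5348435  -0.34031107  0.083     ]
pocket (np.float32(325.25), np.float32(197.75)) 26.949999 [ 0.37737114 -0.32277836  0.034     ]
pocket (np.float32(332.25), np.float32(199.75)) 26.949999 [ 0.37390881 -0.33088132  0.034     ]
held (np.float32(322.75), np.float32(320.25)) 72.0 [ 0.37272746 -0.31908231  0.33391433]
held (np.float32(317.25), np.float32(315.25)) 64.85 [ 0.37531824 -0.31707071  0.33391433]
(326, 30) [ 0.54556758 -0.34381224  0.083     ]
(325, 197) [ 0.37831255 -0.32258995  0.034     ]
(322.5, 318) [ 0.37377967 -0.31910703  0.33391433]
[ 0.37510806 -0.31941659  0.33031433]
```

In the tool's units: 0.03 m is 0.6, 0.0029 m is 0.058.

```bash
echo '{"motion": [[0.05, 0.068, 0.058, 0.2, 0], [0.05, 0, 0, 0.6, 0], [0.05, 0, 0, 0.6, 0], [0.05, 0, 0, 0.6, 0], [0.05, 0, 0, 0.6, 0], [0.05, 0, 0, 0.6, 0], [0.05, 0, 0, 0.6, 0], [0.05, 0, 0, 0.2, 0], [0.05, 0, 0, 0, 0], [0.05, 0, 0, 0, 0], [0.05, 0, 0, 0, 0]]}' > next.json && python3 inch.py next.json
python3 - <<'E'
from h import *
from scipy.spatial.transform import Rotation as R
s=monitor.read_state();print(s['tool_pos'],R.from_rotvec(s['orientation']).as_matrix().round(4).tolist(),s['force'])
c=read_camera("wrist");a=c["image"][:,:,::-1]
o=[]
for n,(x,y) in(("scene",(290,350)),("top",(425,300))):
    b=read_camera(n)["image"][:,:,::-1];o.append(cv2.resize(b[y-80:y+80,x-80:x+80],(400,400)))
cv2.imwrite("pics/b.png",np.hstack(o))
E
```

```text
t: 9.9
tool_pos: [0.3791, -0.324, 0.1327]
orientation: [3.133, -0.198, 0.004]
force: [-0.6, 0.1, -1.8]
opening: 0.063
gripper_force: 20.0
[ 0.37914315 -0.32396659  0.13267035] [[0.9921, -0.1257, 0.0023], [-0.1257, -0.9921, -0.0024], [0.0025, 0.002, -1.0]] [-0.61952404  0.10710703 -1.77595769]
```

View pics/b.png

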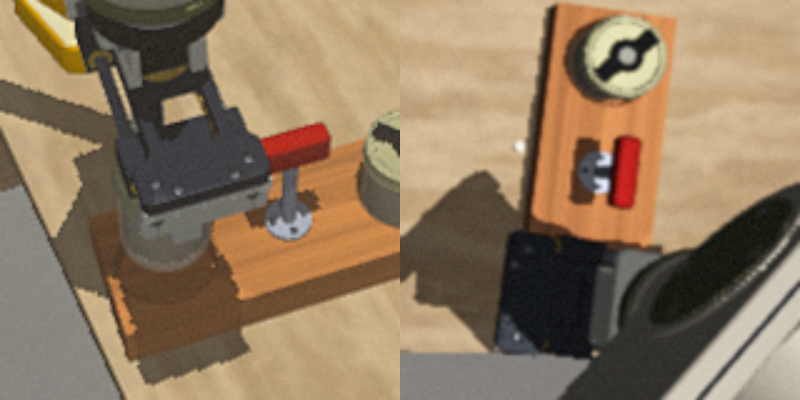

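The jar hangs level over the pocket, 18 mm clear of the block, with the handle and packed jar free. I'll let it settle and check the pose again.

In the tool's units: 0.01 m is 0.2, 0.005 m is 0.1.

```bash
echo '{"motion": [[0.05, 0, 0, 0.2, 0], [0.05, 0, 0, 0.1, 0], [0.05, 0, 0, 0, 0], [0.05, 0, 0, 0, 0]]}' > next.json && python3 inch.py next.json; for i in 1 2 3 4; do echo '{"motion": [[0.05, 0, 0, 0, 0]]}' > next.json && python3 inch.py next.json|grep tool_pos; done
```

```text
t: 10.45
tool_pos: [0.3779, -0.3226, 0.1151]
orientation: [-3.135, 0.198, 0.001]
force: [-0.9, -0.1, -1.8]
opening: 0.0622
gripper_force: 20.0
tool_pos: [0.3782, -0.323, 0.1157]
tool_pos: [0.3783, -0.323, 0.1159]
tool_pos: [0.3783, -0.3231, 0.1159]
tool_pos: [0.3782, -0.323, 0.1158]
```

In the tool's units: 0.004 m is 0.08, -0.0005 m is -0.01.

```bash
echo '{"motion": [[0.05, -0.01, -0.008, 0.08, 0], [0.05, 0, 0, 0.08, 0], [0.05, 0, 0, 0.08, 0], [0.05, 0, 0, 0.08, 0], [0.05, 0, 0, 0.08, 0], [0.05, 0, 0, 0, 0], [0.05, 0, 0, 0, 0]]}' > next.json && python3 inch.py next.json; echo '{"motion": [[0.05, 0, 0, 0.06, 0], [0.05, 0, 0, 0.06, 0], [0.05, 0, 0, 0.06, 0], [0.05, 0, 0, 0.06, 0], [0.05, 0, 0, 0, 0], [0.05, 0, 0, 0, 0]]}' > next.json && python3 inch.py next.json
```

```text
t: 11.55
tool_pos: [0.3776, -0.3224, 0.0955]
orientation: [-3.135, 0.198, 0.0]
force: [-0.1, -0.0, -2.1]
opening: 0.0624
gripper_force: 20.0
t: 12.15
tool_pos: [0.3776, -0.3224, 0.0835]
orientation: [-3.135, 0.198, 0.0]
force: [0.3, 0.4, -2.1]
opening: 0.0624
gripper_force: 20.0
```

The jar is inside the pocket with no extra force. Next I'll lower it until it touches the floor.

In the tool's units: 0.001 m is 0.02.

```bash
echo '{"motion": [[0.05, 0, 0, 0.02, 0], [0.05, 0, 0, 0.02, 0], [0.05, 0, 0, 0.02, 0], [0.05, 0, 0, 0.02, 0], [0.05, 0, 0, 0, 0], [0.05, 0, 0, 0, 0]]}' > next.json && python3 inch.py next.json; echo '{"motion": [[0.05, 0, 0, 0.01, 0], [0.05, 0, 0, 0.01, 0], [0.05, 0, 0, 0, 0], [0.05, 0, 0, 0, 0]]}' > next.json && python3 inch.py next.json
```

```text
t: 12.75
tool_pos: [0.3777, -0.3224, 0.0796]
orientation: [-3.135, 0.198, 0.0]
force: [-1.2, -0.0, -2.0]
opening: 0.0624
gripper_force: 20.0
t: 13.15
tool_pos: [0.3778, -0.3226, 0.0793]
orientation: [3.135, -0.198, 0.0]
force: [-1.9, 2.5, 5.7]
opening: 0.0624
gripper_force: 20.0
```

It has touched the floor with about 7 N, at the expected height. I'll let go and rise.

In the tool's units: -0.0005 m is -0.01.

```bash
echo '{"motion": [[0.0635, 0, 0, -0.01, 0], [0.066, 0, 0, 0, 0], [0.07, 0, 0, 0, 0], [0.08, 0, 0, 0, 0], [0.088, 0, 0, 0, 0], [0.088, 0, 0, 0, 0], [0.088, 0, 0, 0, 0], [0.088, 0, 0, 0, 0]]}' > next.json && python3 inch.py next.json; echo '{"motion": [[0.088, 0, 0, -0.2, 0], [0.088, 0, 0, -0.4, 0], [0.088, 0, 0, -0.6, 0], [0.088, 0, 0, -0.6, 0], [0.088, 0, 0, -0.6, 0], [0.088, 0, 0, -0.6, 0], [0.088, 0, 0, -0.2, 0], [0.088, 0, 0, 0, 0], [0.088, 0, 0, 0, 0]]}' > next.json && python3 inch.py next.json
python3 - <<'E'
from h import *
T=monitor.read_state()['tool_pos'];print(T)
o=[]
for n,(x,y) in(("scene",(330,350)),("wrist",(325,150))):
    c=read_camera(n);b=c["image"][:,:,::-1];w=100 if n=="scene" else 150;o.append(cv2.resize(b[y-w:y+w,x-w:x+w],(400,400)))
cv2.imwrite("pics/c.png",np.hstack(o))
h=hsv(c).astype(int)
red=((h[...,0]<6)|(h[...,0]>174))&(h[...,1]>170)&(h[...,2]>150)
r=cv2.minAreaRect(blob(red,(326,60)));print("red",r,cast(c,r[0],.125))
E
```

```text
t: 13.95
tool_pos: [0.3777, -0.3225, 0.0791]
orientation: [3.135, -0.198, -0.0]
force: [-0.2, -0.3, 0.3]
opening: 0.0882
gripper_force: 0.0
t: 14.85
tool_pos: [0.3774, -0.3221, 0.2379]
orientation: [-3.134, 0.198, 0.002]
force: [0.0, 0.3, -0.9]
opening: 0.0879
gripper_force: 0.0
[ 0.37736536 -0.32213547  0.23790994]
red ((322.5, 117.5), (75.0, 21.0), 90.0) [ 0.46159367 -0.33237215  0.125     ]
```

View pics/c.png

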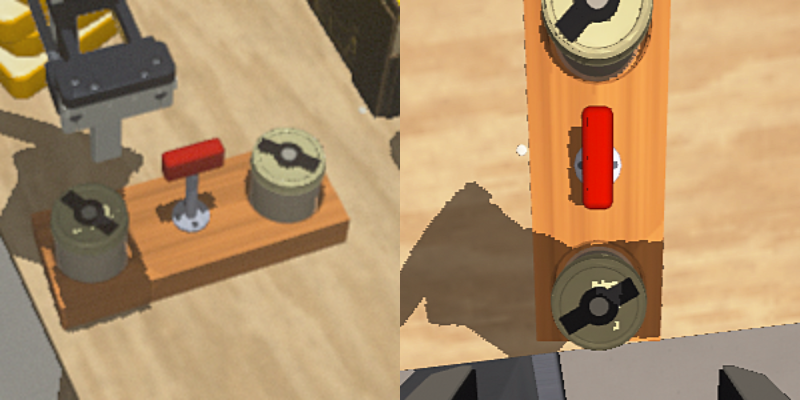

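Both jars are seated lid up in their pockets and the handle is clear between them. I'll go over the handle, lower and grip.

In the tool's units: 0.03 m is 0.6, 0.02 m is 0.4.

```bash
echo '{"motion": [[0.06, 0.4, 0, 0, 0], [0.06, 0.6, 0, 0, 0], [0.06, 0.6, 0, 0, 0], [0.06, 0.092, 0, 0, 0], [0.06, 0, 0, 0, 0], [0.06, 0, 0, 0, 0], [0.06, 0, 0, 0, 0]]}' > next.json && python3 inch.py next.json 50;  echo '{"motion": [[0.06, 0, 0, 0.4, 0], [0.06, 0, 0, 0.6, 0], [0.06, 0, 0, 0.6, 0], [0.06, 0, 0, 0.4, 0], [0.06, 0, 0, 0.2, 0], [0.06, 0, 0, 0.2, 0], [0.06, 0, 0, 0, 0], [0.06, 0, 0, 0, 0], [0.06, 0, 0, 0, 0]]}' > next.json && python3 inch.py next.json
```

```text
t: 15.65
tool_pos: [0.4607, -0.333, 0.2388]
orientation: [-3.135, 0.199, 0.001]
force: [-0.8, 0.1, -0.5]
opening: 0.0601
gripper_force: 0.0
t: 16.55
tool_pos: [0.4623, -0.3337, 0.1206]
orientation: [3.134, -0.198, 0.003]
force: [-0.2, -0.7, 0.8]
opening: 0.0602
gripper_force: 0.0
```

In the tool's units: 0.003 m is 0.06, -0.0004 m is -0.008.

```bash
echo '{"motion": [[0.04, 0, -0.008, 0.06, 0], [0.03, 0, 0, 0, 0], [0.025, 0, 0, 0, 0], [0.022, 0, 0, 0, 0], [0.02, 0, 0, 0, 0]]}' > next.json && python3 inch.py next.json 10; echo '{"motion": [[0.018, 0, 0, 0, 0], [0.017, 0, 0, 0, 0], [0.016, 0, 0, 0, 0], [0.012, 0, 0, 0, 0], [0.01, 0, 0, 0, 0], [0.005, 0, 0, 0, 0], [0.005, 0, 0, 0, 0]]}' > next.json && python3 inch.py next.json 10;  echo '{"motion": [[0.005, 0, 0, 0, 0], [0.005, 0, 0, 0, 0], [0.005, 0, 0, 0, 0]]}' > next.json && python3 inch.py next.json 50
```

```text
t: 17.05
tool_pos: [0.4617, -0.3327, 0.1162]
orientation: [3.135, -0.198, 0.0]
force: [0.1, -0.1, 0.4]
opening: 0.0246
gripper_force: 0.0
t: 17.75
tool_pos: [0.4617, -0.3325, 0.1161]
orientation: [-3.135, 0.198, 0.0]
force: [-0.5, 3.2, 1.0]
opening: 0.0158
gripper_force: 10.0
t: 18.05
tool_pos: [0.4617, -0.3326, 0.1161]
orientation: [-3.135, 0.198, 0.0]
force: [0.3, 4.0, 1.4]
opening: 0.0158
gripper_force: 50.0
```

The handle is gripped at 50 N (opening 15.8 mm). I'll lift slowly, a little at first.

In the tool's units: -0.006 m is -0.12, -0.005 m is -0.1.

```bash
echo '{"motion": [[0.005, 0, 0, -0.02, 0], [0.005, 0, 0, -0.06, 0], [0.005, 0, 0, -0.1, 0], [0.005, 0, 0, -0.12, 0], [0.005, 0, 0, -0.1, 0], [0.005, 0, 0, 0, 0], [0.005, 0, 0, 0, 0]]}' > next.json && python3 inch.py next.json; python3 -c "
from plant import robot, monitor, read_camera, close_job;s=monitor.read_state();print(s['wrist_torque'],s['force'])"; echo '{"motion": [[0.005, 0, 0, -0.1, 0], [0.005, 0, 0, -0.16, 0], [0.005, 0, 0, -0.2, 0], [0.005, 0, 0, -0.2, 0], [0.005, 0, 0, -0.2, 0], [0.005, 0, 0, -0.2, 0], [0.005, 0, 0, -0.2, 0], [0.005, 0, 0, -0.2, 0], [0.005, 0, 0, -0.2, 0], [0.005, 0, 0, -0.2, 0], [0.005, 0, 0, -0.2, 0], [0.005, 0, 0, -0.2, 0], [0.005, 0, 0, -0.16, 0], [0.005, 0, 0, -0.12, 0], [0.005, 0, 0, -0.06, 0], [0.005, 0, 0, 0, 0], [0.005, 0, 0, 0, 0], [0.005, 0, 0, 0, 0], [0.005, 0, 0, 0, 0], [0.005, 0, 0, 0, 0]]}' > next.json && python3 inch.py next.json
python3 - <<'E'
from h import *
o=[]
for n,(x,y) in(("scene",(340,270)),("wrist",(325,150))):
    c=read_camera(n);b=c["image"][:,:,::-1];w=130 if n=="scene" else 150;o.append(cv2.resize(b[y-w:y+w,x-w:x+w],(400,400)))
cv2.imwrite("pics/d.png",np.hstack(o))
s=monitor.read_state();print(s['wrist_torque'],s['force'],s['tool_pos'])
E
```

```text
t: 18.75
tool_pos: [0.4618, -0.3329, 0.1365]
orientation: [3.135, -0.198, 0.001]
force: [0.8, 0.2, -7.1]
opening: 0.0154
gripper_force: 50.0
[ 0.05009553  0.15861908 -0.03633488] [ 0.80769571  0.18990838 -7.12696381]
t: 20.75
tool_pos: [0.4616, -0.3326, 0.2658]
orientation: [-3.135, 0.198, 0.001]
force: [-0.8, 0.3, -7.4]
opening: 0.0156
gripper_force: 50.0
[ 0.00154726  0.12799082 -0.06740702] [ 0.10153996  0.43983275 -7.12952711] [ 0.46164342 -0.33268906  0.26598864]
```

View pics/d.png

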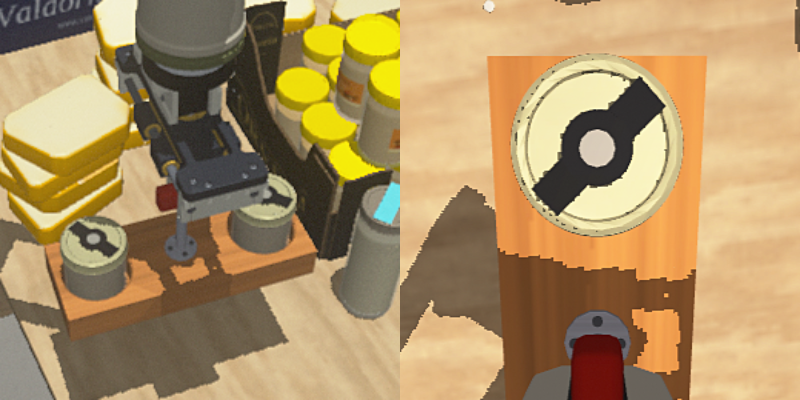

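The carrier hangs with both jars in it, well clear of the tall jar. I'll check numerically that it is level.

```bash
echo '{"motion": [[0.005, 0, 0, 0, 0], [0.005, 0, 0, 0, 0], [0.005, 0, 0, 0, 0], [0.005, 0, 0, 0, 0], [0.005, 0, 0, 0, 0]]}' > next.json && python3 inch.py next.json | grep tool_pos; python3 - <<'E'
from h import *
d=np.array([.9925,-.122,0]);H=np.array([.4616,-.3326,.15])
c=read_camera("wrist");print("knob seen ~",(325+(597-400-200)*.75,.75*147),
 {a:proj(c,H+d*(.085*np.cos(a)-.031*-np.sin(a)*0)+np.array([0,0,.083+.085*np.sin(a)])).round(1).tolist() for a in(-.1,0,.1)})
h=hsv(c).astype(int);m=(h[...,0]>20)&(h[...,0]<50)&(h[...,1]>25)&(h[...,1]<120)&(h[...,2]>110)
e=cv2.fitEllipse(cv2.convexHull(blob(m,(322,110))));print(e)
c=read_camera("scene")
for s in(-1,1):print(proj(c,H+s*.085*d+[0,0,.083]))
s=monitor.read_state();print(s['gripper_force'],abs(s['dq']).max())
E
```

```text
tool_pos: [0.4617, -0.3327, 0.2661]
knob seen ~ (322.75, 110.25) {-0.1: [321.6, 111.4], 0: [321.5, 109.1], 0.1: [321.5, 108.6]}
((322.2014465332031, 108.17689514160156), (128.74606323242188, 136.49974060058594), 0.4119625985622406)
[271.33179855 294.20004328]
[381.95200566 265.2593647 ]
49.99436795711517 0.0018981939693638325
```

The lid positions match a level carrier to within about 2 px in the scene view, the arm is still and the grip is 50 N. Handing in.

```bash
python3 -c "
from plant import robot, monitor, read_camera, close_job;print(close_job())"
```

```text
the job is handed in; nothing more can be done
None
```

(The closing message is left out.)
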